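Hang the chromatography column on its anti-lift peg

ROBOT

A 6-joint arm with a two-finger parallel gripper is mounted at the origin on the work surface. World frame = base frame: x ahead of the robot, y to its left, z up, the work surface at z = 0. Lengths are in m, angles in degrees, forces in N, time in s.
With the tool pointing down it reaches from about 0.2 to 0.875 m from the base axis. Payload 3.4 kg.
Tool frame: the origin (TCP) lies between the finger pads; the fingertips stand 22 mm ahead of it and the grasp point (between the pads) lies 3 mm ahead of it; z points along the fingers, y is the line along which they close (so a half turn about z gives the same grasp; the last joint's range is limited). The gripper opens to 94 mm and grips with 3 to 60 N. Pads are 16 mm wide; open, the fingers measure 119 mm over their backs; the gripper's body (75 mm by 177 mm) begins 78 mm behind the grasp point.
Start: joints at [-74.141, 15.808, 86.224, -0, 77.962, -6.933], TCP at [0.223, -0.53, 0.227] pointing down, gripper open.
Joint ranges: [-165.64, 165.64], [-43.16, 119.46], [12.63, 154.43], [-67.54, 247.53], [6.08, 155.33], [-154.97, 154.97]. Speed limits (degrees/s): [147.25, 147.25, 180, 180, 180, 180].

INTERFACE

Orientations are given as [roll, pitch, yaw] about the fixed x, y, z axes, in that order (R = Rz(yaw) Ry(pitch) Rx(roll)).
In Python, from workcell import state, read_camera, hand_in gives the robot as it stands.
- The arm moves only by the shell command python3 -m pendant [OPENING] [FORCE], which reads ROWS from standard input. ROWS is a JSON list of rows, 1 to 5 of them, each an object with the fields xyz (a list: dx, dy, dz in shares of 0.8 m (1.0 is 0.8 m)), r (a list: a rotation vector rx, ry, rz in normalised numbers (1 is 180 degrees)); a field left out counts as zero; each row is the pose to reach, as a shift and turn from the pose commanded when the command began, along the tool's axes at that moment; what a row does not reach only later rows make up. A row lasts 1/12 s, in which the tool goes at most 0.0417 m and 7.16 degrees, less where a joint would pass 70% of its speed; a pose out of reach is approached as far as the arm can. OPENING is the finger opening in m, set as the command begins (- or left out keeps the last). The fingers move at their own pace and stop on an object; FORCE is the grip in N (left out, the last holds). Time passes only in rows, so rows that do not move let the fingers close. It prints the time, the measured TCP pose, the force, the opening and the grip force at its end. A shift or turn number past 1, either way, is cut back to 1. Input that does not fit is refused with a message, and nothing moves.
- state(): the state, without advancing time (a new reading comes with each control period).
- read_camera(name): name is "scene" or "side" or "wrist"; returns a dict with "image" (400x640x3 uint8, blue, green, red), "fx", "fy", "cx", "cy" (pixels), "dist_coeffs" ([k1, k2, p1, p2, k3] as OpenCV has them; the pictures are not rectified), "xyz" and "rotation" of the camera in the world. Camera axes: x right, y up, looking along -z (the intrinsics and any distortion apply to the point x, -y, -z); pixel columns grow to the right and rows downward; lengths in m; the calibration is good to about 2 mm. A picture is of the moment at which its call begins. There is no depth.
- hand_in(): hands the job in; it is judged then, once.
The state is a dict: "t": time; "joints": joint angles; "qd": joint speeds; "tau": joint torques, N m; "position": TCP position; "tool_rot": TCP orientation; "force": force on the tool from outside, world axes, zero at the start; "ft_torque": the same for the moment, N m; "width": finger opening in m; "finger_force": force on a finger pad.
Only numpy, scipy, OpenCV 4.12 (cv2) and the standard library are available. Lean on these libraries where they do the work, as an engineer would, in place of code of your own. Each camera call takes 0.05 s, during which the arm holds its last target. There are 200 camera calls.

TASK

Take the steel column out of its rest by the grip on its hanger and slide the hanger's eye onto the stand's peg, so that the eye itself lifts the flap under the peg, goes right past it and lets it fall shut behind. Then, still bearing its weight, pull it lightly back out against the shut flap (a steady 3 to 6 N for about a second) to prove that it is caught, lower it until it hangs on the peg, and let go. Keep it upright throughout, feel your way and never load the stand with more than 20 N, and leave the other things on the bench where they are.

Things in the scene. Friction and masses are not known exactly. Their poses are not given: they have to be found in the camera images.
- column: Steel column on a hanger, upright, 202 mm tall, 0.2 to 0.4 kg. Origin: centre of its underside; z up. Round, 26 mm across, from 0 to 100 mm up; then an upright aluminium plate, 44 mm wide (y), 5 mm thick (x), 100 to 162 mm up, with an eye through it along x; then a grey grip block, 162 to 202 mm up. A half turn about z leaves it the same.
- eye (a point): Centre of the eye, 137 mm above the column's origin: a rectangular hole right through the plate along x, 24 mm wide (y) and 26 mm high.
- grip (a point): Centre of the grip block, 18 mm (x) by 32 mm (y) by 40 mm, 45 mm above the centre of the eye. Take it from above across its 32 mm, fingers at its y sides, to stay clear of the peg.
- rest: Fixed rest in which the column stands at first: a square socket 34 mm wide inside, 46 mm outside, walls up to 66 mm above the bench; the column's underside is 6 mm above the bench. Origin: centre of its underside. Lift the column over 70 mm to get it out.
- stand: Fixed stand: post 22 mm square, 249 mm tall, on a base plate 100 mm wide, 12 mm thick. Origin: on the bench under the post's centre. A block clamped on the post (front face at x = -18 mm) carries a level round peg, 10 mm thick, that points to the stand's own -x (the front) at y = 0; its tip is at x = -130 mm. Nothing gives way when pressed.
- peg_mid (a point): Nominal point of the peg's axis, at stand x = -85 mm, 195 mm above the bench. The block's clamping height is NOT measured: the true axis lies up to 27 mm higher or lower. See it, or feel for the peg's top (5 mm above its axis), for instance with shut fingertips from above. Hanging, the eye's centre ends 8 mm below the axis.
- flap (a joint): Flap angle, rad: 0 = hangs shut, to 1.45 as it swings inward (to the post) and up; never outward; falls by itself, under 1 N lifts it. Pivot 8 mm below the peg's axis at stand x = -116 to -100 mm (NOT measured); blade 28 mm long, 10 wide, 4 thick. An eye slid on, centre 2 to 6 mm below the axis, lifts it; it drops once the plate is 32 mm past the pivot; the plate has room to x = -40 mm.
- jar: Bystander: small amber jar, 48 mm wide, 70 mm tall. Origin: centre of its underside.
- beaker: Bystander: white beaker, 60 mm wide, 75 mm tall. Origin: centre of its underside.
- spanner: Bystander: steel spanner lying flat, 150 mm long. Origin: under its middle.
- bottle: Bystander: glass bottle with a blue cap, 70 mm wide, 150 mm tall. Origin: centre of its underside.
Mind the look-alikes: they are no part of the job. Several things look just like the stand: the one meant starts farthest from the robot's base.

How it is judged (in metres and radians):
On the way, in this order (a step that is already met when the one before it is completed fails the run):
1. the column is lifted out of its rest (z of column in the frame of rest above 0.07 m), for 0.1 s.
2. the eye, on the peg, lifts the flap (value of joint flap above 0.6 rad and contact force between column and flap_c0 above 0.01 N and x of eye in the frame of stand above -0.12 m and y of eye in the frame of stand between -0.012 and 0.012 m and height (world z) of eye between 0.15 and 0.23 m).
3. the eye is past the flap and the flap has fallen behind it (x of eye in the frame of stand between -0.114 and -0.022 m and y of eye in the frame of stand between -0.012 and 0.012 m and height (world z) of eye between 0.15 and 0.23 m and value of joint flap below 0.12 rad), for 0.1 s.
4. the held column is pulled back against the shut flap with more than 1.5 N (all of step 3 and contact force between column and flap_c0 above 1.5 N and contact force between the fingers and column above 1 N), for 0.3 s.
At the end, for the whole second after the job is handed in: The column hangs released and at rest (under 0.03 m/s, tilt under 0.15 rad) with its weight on the stand: eye centre at stand x -114 to -22 mm, within 12 mm of the peg sideways, 150 to 230 mm above the bench, and the flap shut (under 0.12 rad) behind it (all of step 3 and angle between column's own z axis and vertical below 0.15 rad and linear speed of column below 0.03 m/s and contact force between column and stand above 1 N); the robot touches nothing.
It fails at once if the stand is loaded with more than 20 N (contact force between anything else and stand above 20 N).
It fails at once if the column is tipped by more than 0.15 rad (about 9 degrees) (angle between column's own z axis and vertical above 0.15 rad).
It fails at once if the jar, beaker, spanner or bottle is disturbed (moved by more than 20 mm) (distance of any of jar, beaker, spanner, bottle from where it was at the start of the episode above 0.02 m).
It also fails if it takes over 72 s, if anything falls off the work surface, if the arm or the gripper's body presses on something with over 40 N, if the wrist force passes 120 N, or if a joint passes its speed limit or range.

## Working session

There is one attempt and no reset: what is moved stays moved. The work goes in short steps, Python scripts to look and compute and a shell command to move; the robot and the scene stay as the last step left them, time stands still between calls to the robot, and variables do not carry over. Pictures are saved under pics/ and viewed, at most 13 in all, crops included, and the job is handed in when it is done.

```bash
mkdir -p pics
cat > h.py <<'E'
import numpy as np, cv2
from workcell import state, read_camera
def cam(n):
    c=read_camera(n); return c
def R(c):
    r=np.array(c["rotation"],float)
    if r.shape==(3,3): return r
    if r.size==3:
        from scipy.spatial.transform import Rotation as Q
        return Q.from_euler('xyz',r,degrees=True).as_matrix()
    raise Exception(str(r))
def K(c): return np.array([[c["fx"],0,c["cx"]],[0,c["fy"],c["cy"]],[0,0,1.]])
def ray(c,u,v):
    p=cv2.undistortPoints(np.array([[[u,v]]],float),K(c),np.array(c["dist_coeffs"],float))[0,0]
    d=R(c)@np.array([p[0],-p[1],-1.]); return np.array(c["xyz"],float),d/np.linalg.norm(d)
def onz(c,u,v,z):
    o,d=ray(c,u,v); return o+d*(z-o[2])/d[2]
def tri(c1,p1,c2,p2):
    o1,d1=ray(c1,*p1);o2,d2=ray(c2,*p2)
    t=np.linalg.lstsq(np.stack([d1,-d2],1),o2-o1,rcond=None)[0]
    a=o1+d1*t[0];b=o2+d2*t[1]; return (a+b)/2,np.linalg.norm(a-b)
def proj(c,P):
    q=R(c).T@(np.array(P,float)-np.array(c["xyz"])); q=q*[1,-1,-1]
    return cv2.projectPoints(q.reshape(1,1,3),np.zeros(3),np.zeros(3),K(c),np.array(c["dist_coeffs"],float))[0].ravel()
E
python3 - <<'E'
from h import *
import pickle
for n in ("scene","side","wrist"):
    c=cam(n); pickle.dump(c,open(n+".pkl","wb")); cv2.imwrite(f"pics/{n}.png",c["image"])
    print(n,c["xyz"],c["rotation"],c["fx"],c["dist_coeffs"])
print(state())
E
```

```text
scene [1.41112113 0.40722478 0.88341644] [ 51.03736947  -0.20168353 109.64467811] 389.4084799717806 [-0.02695525  0.          0.          0.          0.        ]
side [0.33447115 1.09502224 1.00670427] [  48.6532046    -0.54757805 -167.15713577] 497.4195640240364 [-0.13877438  0.          0.          0.          0.        ]
wrist [ 0.28340151 -0.50389782  0.38315116] [-13.40771769   0.1268784  -67.22543794] 332.20334264932876 [0.01541537 0.         0.         0.         0.        ]
{'t': 0.15, 'joints': array([-7.41403942e+01,  1.58390468e+01,  8.62749800e+01,  8.23460752e-04,
        7.79620869e+01, -6.93039047e+00]), 'qd': array([-0.04344217, -0.03499187, -0.15992549, -0.05774026, -0.01483058,
        0.05833027]), 'tau': array([ 1.29493932e-03, -4.04924691e+01, -2.37431377e+01,  7.03233504e-02,
        3.14958289e-02, -9.12121322e-05]), 'position': array([ 0.22264985, -0.52974509,  0.22683083]), 'tool_rot': array([-1.79924540e+02, -9.98336493e-03,  2.27898174e+01]), 'force': array([0.0210393 , 0.44881234, 0.56966026]), 'ft_torque': array([ 0.03742028, -0.02985003,  0.02061963]), 'finger_force': 0.0, 'width': 0.09358563152042887}
```

View pics/scene.png

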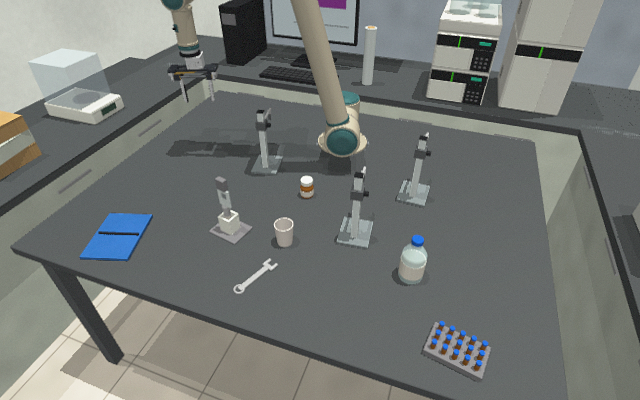

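View pics/side.png

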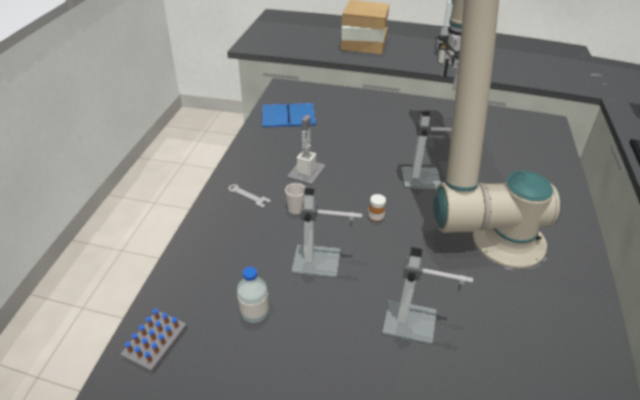

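Scene view: three stands with bases at (265,162), (355,233) and (415,192). The column in its rest is at (228,215), with the beaker (284,232), jar (307,187), bottle (412,262) and spanner (256,276). In the side view the stands' bases are at (424,178), (317,260) and (410,320), and the pegs point right in the image. I'll compute the base distances and make an enlarged crop of the farthest.

Run:
```python
from h import *
import pickle
S=pickle.load(open("scene.pkl","rb"));D=pickle.load(open("side.pkl","rb"))
for a,b in (((265,162),(424,178)),((355,233),(317,260)),((415,192),(410,320))):
    p=onz(S,*a,.012);q=onz(D,*b,.012);print(p,q,np.hypot(*p[:2]),np.hypot(*q[:2]))
for n,a in (("jar",(307,197)),("beaker",(284,244)),("bottle",(412,280)),("rest",(231,231))):
    print(n,onz(S,*a,0))
def crop(c,x,y,w,h,s): return cv2.resize(c["image"][y:y+h,x:x+w],None,fx=s,fy=s,interpolation=cv2.INTER_CUBIC)
a=crop(S,325,155,65,100,6);b=crop(D,280,175,100,150,4)
cv2.imwrite("pics/c1.png",np.hstack([a,b[:600]]))
a=crop(S,200,165,60,85,6);b=crop(D,280,105,60,85,6)
cv2.imwrite("pics/c2.png",np.hstack([a,b]))
```

```text
[ 0.27493506 -0.23404749  0.012     ] [ 0.26273972 -0.21776063  0.012     ] 0.3610644164437362 0.34125042684223844
[0.53973926 0.2121665  0.012     ] [0.52302563 0.21106049 0.012     ] 0.5799423206222493 0.5640056212961744
[0.26415829 0.35850869 0.012     ] [0.26008496 0.35147258 0.012     ] 0.4453179548149443 0.43723810095517557
jar [ 0.40947178 -0.00260244  0.        ]
beaker [0.65011197 0.01419526 0.        ]
bottle [0.65619661 0.4146615  0.        ]
rest [ 0.65548881 -0.17083534  0.        ]
```

View pics/c1.png

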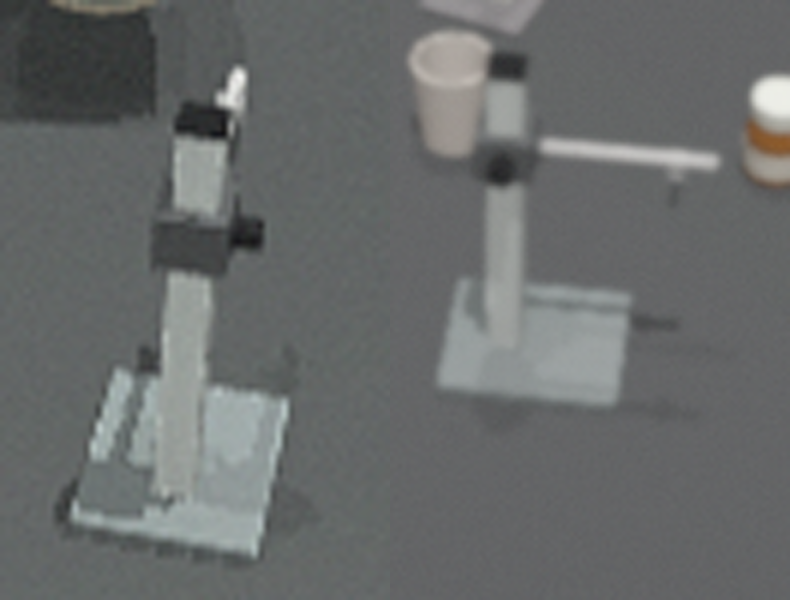

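View pics/c2.png

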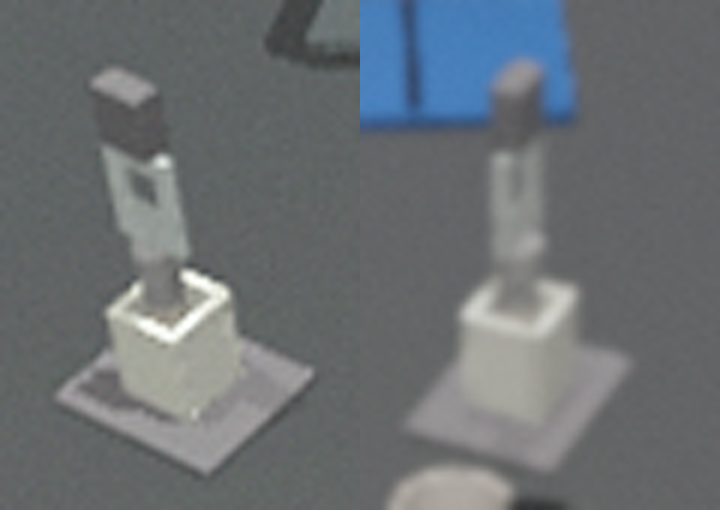

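The target is the stand at scene (355,233) / side (317,260). It lies about 0.57 m from the base, against 0.35 and 0.44 m for the others, and the crop confirms the peg tip at side (362,215) and the flap near (352,218). Column grip top: scene (221,179), side (306,117).

Run:
```python
from h import *
import pickle
np.set_printoptions(precision=4,suppress=True)
S=pickle.load(open("scene.pkl","rb"));D=pickle.load(open("side.pkl","rb"))
s1=lambda x,y:(x/6+325-.5+.08,y/6+155-.42); d1=lambda x,y:((x-390)/4+280-.4,y/4+175-.4)
s2=lambda x,y:(x/6+200-.42,y/6+165-.42); d2=lambda x,y:((x-360)/6+280-.42,y/6+105-.42)
print("base corners S",[onz(S,*s1(*p),.012)[:2] for p in ((120,372),(288,402),(255,548),(73,520))])
print("base corners D",[onz(D,*d1(*p),.012)[:2] for p in ((460,280),(631,295),(615,400),(437,385))])
print("top",tri(S,s1(202,117),D,d1(508,58)),onz(S,*s1(202,117),.249),onz(D,*d1(508,58),.249))
print("tip",tri(S,s1(238,72),D,d1(718,160)), "root D z.195",onz(D,*d1(540,145),.195),"tip D",onz(D,*d1(718,160),.195))
print("grip",tri(S,s2(126,84),D,d2(518,75)),onz(S,*s2(126,84),.208),onz(D,*d2(518,75),.208))
g=[onz(S,*s2(*p),.208)[:2] for p in ((93,80),(120,67),(160,88),(130,103))];print(g,[np.degrees(np.arctan2(*(g[(i+1)%4]-g[i])[::-1])) for i in range(4)],[np.linalg.norm(g[(i+1)%4]-g[i]) for i in range(4)])
g=[onz(S,*s2(*p),.003)[:2] for p in ((55,397),(208,472),(313,373))];print("restplate",g,[np.degrees(np.arctan2(*(g[i+1]-g[i])[::-1])) for i in range(2)],(g[0]+g[2])/2)
```

```text
base corners S [array([0.4766, 0.1582]), array([0.4688, 0.252 ]), array([0.5814, 0.2625]), array([0.594 , 0.1688])]
base corners D [array([0.5894, 0.1677]), array([0.4713, 0.1544]), array([0.4637, 0.2499]), array([0.5802, 0.2643])]
top (array([0.547 , 0.2081, 0.2494]), np.float64(0.0050707827578847136)) [0.5496 0.2102 0.249 ] [0.5467 0.2039 0.249 ]
tip (array([0.4171, 0.1965, 0.1859]), np.float64(0.0024198398969505043)) root D z.195 [0.5236 0.2166 0.195 ] tip D [0.4159 0.2048 0.195 ]
grip (array([ 0.6483, -0.1769,  0.2065]), np.float64(0.003295844066486724)) [ 0.652  -0.1736  0.208 ] [ 0.6478 -0.1775  0.208 ]
[array([ 0.6546, -0.1905]), array([ 0.6407, -0.1837]), array([ 0.6492, -0.1564]), array([ 0.6647, -0.1637])] [np.float64(154.05055556675242), np.float64(72.86190470742842), np.float64(-25.422289265676074), np.float64(-110.70148108042017)] [np.float64(0.015369111306287033), np.float64(0.02862939290136105), np.float64(0.017142235601995973), np.float64(0.028568983048279973)]
restplate [array([ 0.6816, -0.2372]), array([ 0.7026, -0.1318]), array([ 0.6174, -0.1151])] [np.float64(78.72550802565138), np.float64(168.9460382945801)] [ 0.6495 -0.1762]
```

Careful with the scale: shifts go in shares of 0.8 m and turns go in shares of 180 degrees. That gives: 0.189 m is 0.2363, -0.046 m is -0.0575.

```bash
echo '[{"xyz": [0.0473, -0.0144, -0.0119]}, {"xyz": [0.0945, -0.0288, -0.0238]}, {"xyz": [0.1418, -0.0431, -0.0356]}, {"xyz": [0.189, -0.0575, -0.0475]}, {"xyz": [0.2363, -0.0719, -0.0594]}]' | python3 -m pendant 0.09
echo '[{"xyz": [0.0473, -0.0144, -0.0119]}, {"xyz": [0.0945, -0.0288, -0.0238]}, {"xyz": [0.1418, -0.0431, -0.0356]}, {"xyz": [0.189, -0.0575, -0.0475]}, {"xyz": [0.2363, -0.0719, -0.0594]}]' | python3 -m pendant
echo '[{"xyz": [0.0375, -0.0113, -0.01], "r": [0, 0, 0.0389]}, {"xyz": [0.075, -0.0225, -0.02], "r": [0, 0, 0.0778]}, {"xyz": [0.1125, -0.0338, -0.03], "r": [0, 0, 0.1167]}, {"xyz": [0.15, -0.045, -0.04], "r": [0, 0, 0.1556]}, {"xyz": [0.1888, -0.0575, -0.0475], "r": [0, 0, 0.1944]}]' | python3 -m pendant
echo '[{}, {}]' | python3 -m pendant
python3 - <<'E'
from h import *
import pickle
c=cam("wrist");pickle.dump(c,open("w1.pkl","wb"));cv2.imwrite("pics/w1.png",c["image"])
s=state();print(s["position"],s["tool_rot"],c["xyz"],proj(c,[.649,-.177,.208]),proj(c,[.649,-.177,.0]))
E
```

```text
t: 0.57
position: [0.3756, -0.4025, 0.2751]
tool_rot: [-180.0, 0.0, 22.8]
force: [0.9, 0.6, -0.7]
width: 0.0899
finger_force: 0.0
t: 0.98
position: [0.5278, -0.276, 0.3228]
tool_rot: [-180.0, 0.0, 22.8]
force: [0.2, -0.9, -0.0]
width: 0.0899
finger_force: 0.0
t: 1.4
position: [0.6491, -0.1757, 0.3608]
tool_rot: [180.0, -0.0, -12.6]
force: [0.9, -0.3, 0.3]
width: 0.0899
finger_force: 0.0
t: 1.57
position: [0.649, -0.1755, 0.3596]
tool_rot: [180.0, 0.1, -12.0]
force: [-0.3, -0.5, 0.5]
width: 0.0901
finger_force: 0.0
[ 0.64800183 -0.17649269  0.35959229] [ 1.79968429e+02  1.00056486e-01 -1.20760707e+01] [ 0.71366107 -0.18919606  0.51591889] [325.1929739  186.44135716] [324.56172569 158.50432443]
```

View pics/w1.png

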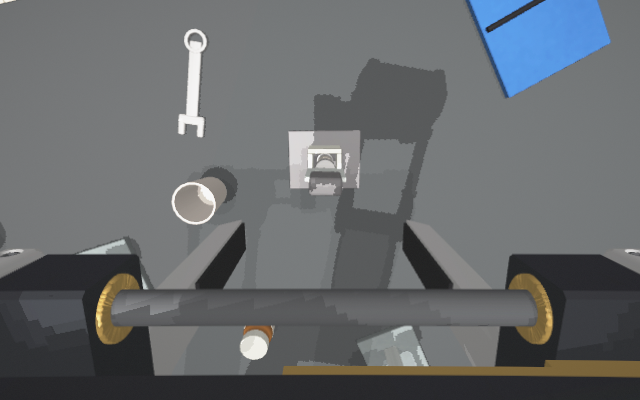

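The wrist view shows the column nearly aligned with the tool, with the grip top around (325,182) and the rest's plate edges level. I'll enlarge it to measure.

Run:
```python
import cv2
i=cv2.imread("pics/w1.png")[120:205,275:375]
cv2.imwrite("pics/w1c.png",cv2.resize(i,None,fx=7,fy=7,interpolation=cv2.INTER_CUBIC))
```

```text
(no output)
```

View pics/w1c.png

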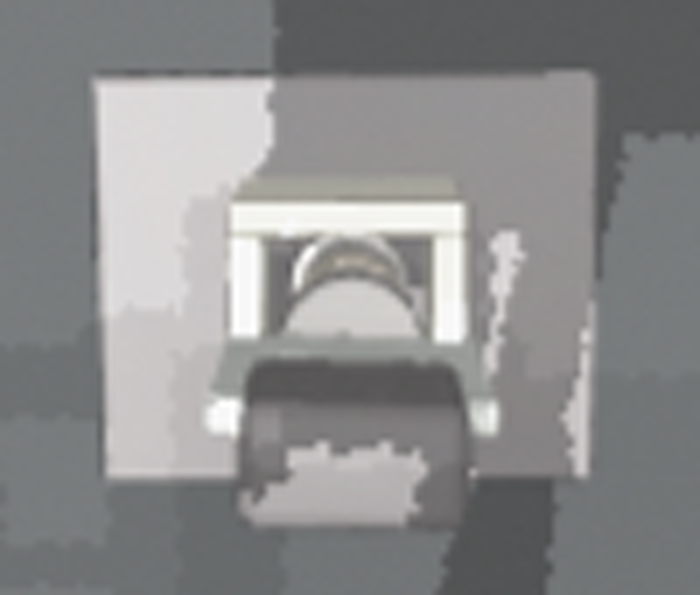

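To row units: 0.163 m is 0.2038, 0.14 m is 0.175.

```bash
echo '[{"xyz": [0, 0, 0.0438]}, {"xyz": [0, 0, 0.0875]}, {"xyz": [0, 0, 0.1313]}, {"xyz": [0, 0, 0.175]}, {"xyz": [0, 0, 0.2038]}]' | python3 -m pendant
echo '[{}, {}]' | python3 -m pendant
echo '[{}, {}, {}, {}, {}]' | python3 -m pendant 0.02 40
echo '[{}, {}, {}, {}, {}]' | python3 -m pendant
python3 -c "
from workcell import state;print(state())"
```

```text
t: 2.03
position: [0.6447, -0.1775, 0.1937]
tool_rot: [-180.0, 0.3, -12.3]
force: [-0.1, 1.0, -0.2]
width: 0.09
finger_force: 0.0
t: 2.2
position: [0.6464, -0.1777, 0.1965]
tool_rot: [-180.0, 0.2, -12.3]
force: [0.3, -0.2, 0.7]
width: 0.0903
finger_force: 0.0
t: 2.62
position: [0.6485, -0.177, 0.1986]
tool_rot: [180.0, -0.1, -12.2]
force: [1.3, 0.4, 0.3]
width: 0.0597
finger_force: 0.0
t: 3.03
position: [0.6481, -0.1768, 0.1974]
tool_rot: [180.0, 0.0, -12.2]
force: [-0.4, -1.4, 0.3]
width: 0.0318
finger_force: 39.9
{'t': 3.0333, 'joints': array([-2.11825062e+01,  2.50830191e+01,  7.61620407e+01, -7.65760404e-03,
        7.87575915e+01,  8.10205743e+01]), 'qd': array([ 0.05783329,  0.03340272,  0.01705229,  0.0123827 , -0.06692155,
       -0.0656408 ]), 'tau': array([ 4.52070657e-03, -4.98756230e+01, -2.39252096e+01,  3.30753636e-02,
       -8.47214693e-02,  1.55038177e-02]), 'position': array([ 0.64808383, -0.17677047,  0.19742345]), 'tool_rot': array([ 1.79992995e+02,  3.79115994e-03, -1.22015877e+01]), 'force': array([-0.37107351, -1.36254643,  0.25475603]), 'ft_torque': array([ 0.02406835,  0.02039209, -0.05247661]), 'finger_force': 39.94626760482788, 'width': 0.031755901071291615}
```

To row units: -0.1 m is -0.125, -0.08 m is -0.1.

```bash
echo '[{"xyz": [0, 0, -0.0125]}, {"xyz": [0, 0, -0.0375]}, {"xyz": [0, 0, -0.0688]}, {"xyz": [0, 0, -0.1]}, {"xyz": [0, 0, -0.125]}]' | python3 -m pendant
echo '[{}, {}]' | python3 -m pendant
echo '[{"xyz": [-0.0125, -0.0113, 0]}, {"xyz": [-0.0375, -0.0325, 0]}, {"xyz": [-0.075, -0.0644, 0]}, {"xyz": [-0.1125, -0.0969, 0]}, {"xyz": [-0.15, -0.1288, 0]}]' | python3 -m pendant
echo '[{"xyz": [-0.0375, -0.0325, 0]}, {"xyz": [-0.075, -0.0644, 0]}, {"xyz": [-0.1125, -0.0969, 0]}, {"xyz": [-0.15, -0.1288, 0]}, {"xyz": [-0.1875, -0.16, 0]}]' | python3 -m pendant
echo '[{"xyz": [-0.0313, -0.0275, 0], "r": [0, 0, -0.0222]}, {"xyz": [-0.0563, -0.0488, 0], "r": [0, 0, -0.0444]}, {"xyz": [-0.075, -0.065, 0], "r": [0, 0, -0.0667]}, {"xyz": [-0.0913, -0.0788, 0], "r": [0, 0, -0.0889]}, {"xyz": [-0.0988, -0.0863, 0], "r": [0, 0, -0.1011]}]' | python3 -m pendant
echo '[{}, {}, {}, {}]' | python3 -m pendant
python3 - <<'E'
from h import *
import pickle
for n in ("wrist","side","scene"):
    c=cam(n);pickle.dump(c,open(n+"2.pkl","wb"));cv2.imwrite(f"pics/{n}2.png",c["image"])
s=state();print(s["position"],s["tool_rot"],s["force"],s["width"],s["t"])
a=pickle.load(open("wrist2.pkl","rb"))
print([proj(a,p) for p in ([.4187,.1944,.186],[.54,.207,.186],[.548,.208,.249])])
E
```

```text
t: 3.45
position: [0.6482, -0.1768, 0.2995]
tool_rot: [180.0, -0.1, -12.2]
force: [0.6, -0.0, -2.5]
width: 0.0316
finger_force: 39.9
t: 3.62
position: [0.6484, -0.1769, 0.2984]
tool_rot: [180.0, -0.1, -12.2]
force: [-0.5, -0.1, -3.3]
width: 0.0317
finger_force: 39.9
t: 4.03
position: [0.5502, -0.0494, 0.2946]
tool_rot: [-180.0, 0.3, -12.3]
force: [0.5, 0.9, -2.6]
width: 0.032
finger_force: 39.9
t: 4.45
position: [0.4302, 0.1072, 0.2953]
tool_rot: [179.9, 0.2, -12.2]
force: [1.0, 0.9, -2.9]
width: 0.0317
finger_force: 39.9
t: 4.87
position: [0.3675, 0.1912, 0.2956]
tool_rot: [-180.0, 0.3, 6.3]
force: [0.5, -0.3, -3.6]
width: 0.0319
finger_force: 39.9
t: 5.2
position: [0.371, 0.1895, 0.2971]
tool_rot: [180.0, 0.0, 5.9]
force: [-0.0, -0.3, -2.5]
width: 0.0318
finger_force: 39.9
[0.37093111 0.18969373 0.29731263] [1.79981917e+02 5.89120396e-03 5.89895993e+00] [-0.00601798  0.09114327 -1.63642738] 0.03214756313711972 5.35
[array([323.95817153, 138.64386572]), array([323.78978763, -36.76448398]), array([ 323.555643  , -109.74825866])]
```

View pics/wrist2.png

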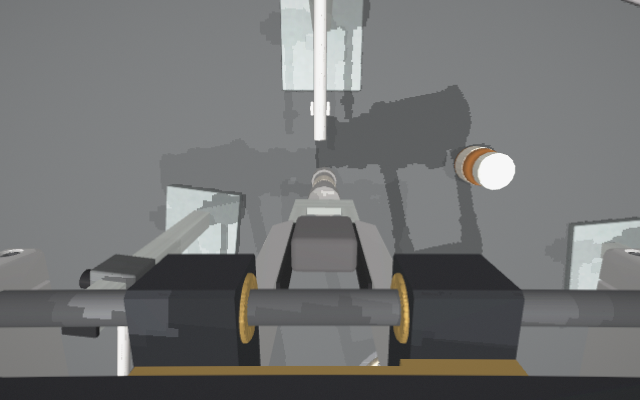

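The wrist view shows the peg from (320,0) to its tip at (320,139), with the flap lug at (320,108). The carried grip is centred at column ≈324. I'll fit the peg edges and triangulate its height.

Run:
```python
from h import *
import pickle
np.set_printoptions(precision=4,suppress=True)
W=pickle.load(open("wrist2.pkl","rb"));D=pickle.load(open("side2.pkl","rb"));S=pickle.load(open("scene2.pkl","rb"))
g=cv2.cvtColor(W["image"],cv2.COLOR_BGR2GRAY).astype(int)
def edges(r):
    row=cv2.cvtColor(W["image"],cv2.COLOR_BGR2GRAY)[r,300:345].astype(float);d=np.diff(row);return r,300.5+d.argmax(),300.5+d.argmin(),row[20]
for r in (95,102,115,120,125,130,135): print(edges(r))
print("col320",g[98:145,320])
u=320;v=139.5
for z in (.176,.186,.196): print(z,onz(W,u,v,z),"axis pt",onz(W,320,120,z),"root",onz(W,320,100,z),"lug",onz(W,320,108,z))
# side crop
def crop(c,x,y,w,h,s): return cv2.resize(c["image"][y:y+h,x:x+w],None,fx=s,fy=s,interpolation=cv2.INTER_CUBIC)
cv2.imwrite("pics/c3.png",np.hstack([crop(D,295,170,90,80,8)[:560],]))
for z in (.176,.186,.196):
    print(z,"D",proj(D,onz(W,u,v,z)),"S",proj(S,onz(W,u,v,z)))
```

```text
(95, np.float64(313.5), np.float64(325.5), np.float64(246.0))
(102, np.float64(326.5), np.float64(329.5), np.float64(246.0))
(115, np.float64(313.5), np.float64(328.5), np.float64(246.0))
(120, np.float64(313.5), np.float64(325.5), np.float64(246.0))
(125, np.float64(313.5), np.float64(325.5), np.float64(246.0))
(130, np.float64(313.5), np.float64(325.5), np.float64(246.0))
(135, np.float64(313.5), np.float64(325.5), np.float64(245.0))
col320 [246 246 246 246 246 246 246 246 246 246 246 245 245 245 246 246 246 246
 246 246 246 246 246 246 246 246 246 246 246 246 246 246 246 246 246 246
 245 245 245 245 246 231 155 103  96  96  97]
0.176 [0.417  0.1975 0.176 ] axis pt [0.4326 0.1991 0.176 ] root [0.4482 0.2006 0.176 ] lug [0.442 0.2   0.176]
0.186 [0.4177 0.1975 0.186 ] axis pt [0.4328 0.199  0.186 ] root [0.4478 0.2005 0.186 ] lug [0.4418 0.1999 0.186 ]
0.196 [0.4184 0.1974 0.196 ] axis pt [0.4329 0.1989 0.196 ] root [0.4473 0.2003 0.196 ] lug [0.4416 0.1998 0.196 ]
0.176 D [361.0614 218.2652] S [364.1375 168.8687]
0.186 D [361.0637 215.2145] S [364.299  166.3766]
0.196 D [361.0656 212.1307] S [364.4623 163.8567]
```

View pics/c3.png

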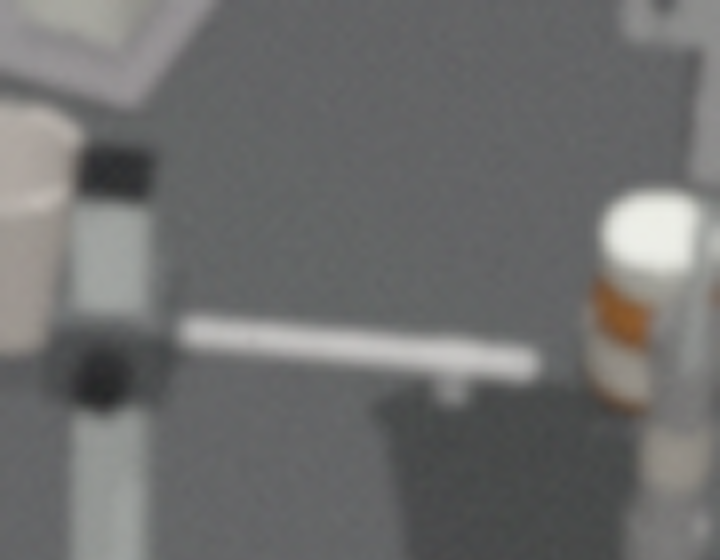

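Axis height comes out at ≈0.186 m (side tip (361.7,215)), pivot at about stand x −106 mm, and the peg is 3.3 mm to the left of the tool line. The peg and tool are parallel. Next I descend in front of the tip.

To row units: 0.061 m is 0.0763, -0.0033 m is -0.0041.

```bash
echo '[{"xyz": [0, -0.0041, 0.015]}, {"xyz": [0, -0.0041, 0.0313]}, {"xyz": [0, -0.0041, 0.05]}, {"xyz": [0, -0.0041, 0.0663]}, {"xyz": [0, -0.0041, 0.0763]}]' | python3 -m pendant
echo '[{}, {}, {}, {}]' | python3 -m pendant
python3 - <<'E'
from h import *
import pickle
W=cam("wrist");D=cam("side");s=state();print(s["position"],s["tool_rot"],s["force"])
def crop(c,x,y,w,h,s): return cv2.resize(c["image"][y:y+h,x:x+w],None,fx=s,fy=s,interpolation=cv2.INTER_CUBIC)
cv2.imwrite("pics/c4.png",np.hstack([crop(W,260,60,130,185,3),crop(D,330,180,93,139,4)[:555]]))
E
```

```text
t: 5.77
position: [0.3696, 0.193, 0.2351]
tool_rot: [180.0, 0.1, 5.9]
force: [-0.4, 0.3, -2.1]
width: 0.0316
finger_force: 39.9
t: 6.1
position: [0.3708, 0.1937, 0.2373]
tool_rot: [-180.0, -0.1, 6.0]
force: [-0.8, 0.5, -2.8]
width: 0.0315
finger_force: 39.9
[0.37055197 0.19365803 0.23713918] [-1.79988004e+02 -8.70841470e-02  5.99062310e+00] [-0.46480382  0.21985891 -2.64989063]
```

View pics/c4.png

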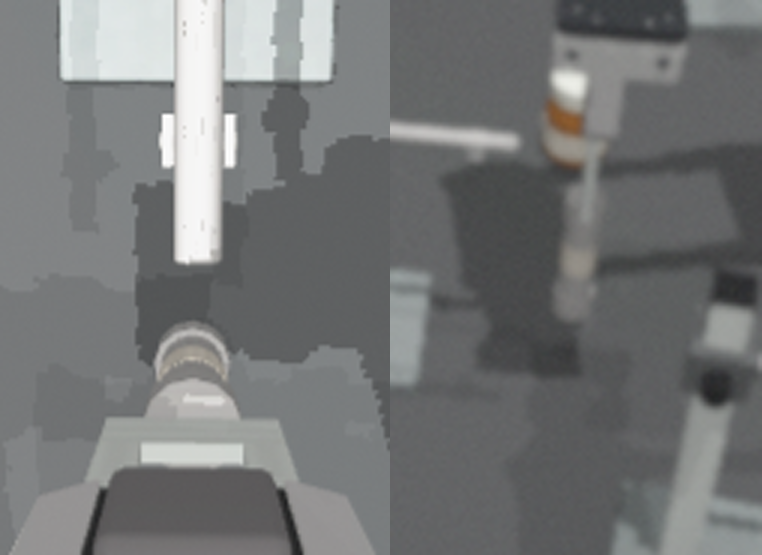

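Peg centre (198) and grip centre (196) line up in the crop. I'll advance until the tip is just inside the eye, short of the flap.

To row units: 0.04 m is 0.05, 0.034 m is 0.0425.

```bash
echo '[{"xyz": [0.0075, 0, 0]}, {"xyz": [0.0188, 0, 0]}, {"xyz": [0.0313, 0, 0]}, {"xyz": [0.0425, 0, 0]}, {"xyz": [0.05, 0, 0]}]' | python3 -m pendant
echo '[{"xyz": [0.0025, 0, 0]}, {"xyz": [0.005, 0, 0]}, {"xyz": [0.0075, 0, 0]}, {"xyz": [0.01, 0, 0]}, {"xyz": [0.0113, 0, 0]}]' | python3 -m pendant
echo '[{"xyz": [0.0025, 0, 0]}, {"xyz": [0.005, 0, 0]}, {"xyz": [0.0075, 0, 0]}, {"xyz": [0.01, 0, 0]}, {"xyz": [0.01, 0, 0]}]' | python3 -m pendant
echo '[{}, {}, {}, {}]' | python3 -m pendant
```

```text
t: 6.62
position: [0.4118, 0.1979, 0.2364]
tool_rot: [180.0, -0.1, 6.0]
force: [-0.3, -0.5, -3.0]
width: 0.0318
finger_force: 39.9
t: 7.03
position: [0.4188, 0.1987, 0.2364]
tool_rot: [180.0, -0.0, 6.0]
force: [-0.1, -0.1, -2.7]
width: 0.0316
finger_force: 39.9
t: 7.45
position: [0.4272, 0.1995, 0.2365]
tool_rot: [180.0, -0.0, 6.0]
force: [-0.3, -0.4, -1.9]
width: 0.0318
finger_force: 39.9
t: 7.78
position: [0.4266, 0.1995, 0.2364]
tool_rot: [180.0, 0.0, 6.0]
force: [0.1, 0.2, -2.6]
width: 0.0317
finger_force: 39.9
```

To row units: 0.002 m is 0.0025, 0.001 m is 0.0013.

```bash
echo '[{"xyz": [0, 0, 0.0013]}, {"xyz": [0, 0, 0.0025]}, {"xyz": [0, 0, 0.0025]}, {"xyz": [0, 0, 0.0025]}]' | python3 -m pendant | egrep 'pos|force: \['
echo '[{"xyz": [0, 0, 0.0013]}, {"xyz": [0, 0, 0.0013]}, {"xyz": [0, 0, 0.0013]}]' | python3 -m pendant | egrep 'pos|force: \['
```

```text
position: [0.4266, 0.1994, 0.2343]
force: [0.1, -0.3, -3.3]
position: [0.4267, 0.1994, 0.2334]
force: [-0.0, -0.1, -3.2]
```

To row units: 0.001 m is 0.0013.

```bash
echo '[{"xyz": [0, 0, 0.0013]}, {"xyz": [0, 0, 0.0013]}, {"xyz": [0, 0, 0.0013]}]' | python3 -m pendant | egrep 'pos|force: \['
```

```text
position: [0.4267, 0.1995, 0.2324]
force: [0.7, -0.5, -2.3]
```

To row units: 0.001 m is 0.0013.

```bash
echo '[{"xyz": [0, 0, 0.0013]}, {"xyz": [0, 0, 0.0013]}, {"xyz": [0, 0, 0.0013]}]' | python3 -m pendant | egrep 'pos|force: \['
```

```text
position: [0.4269, 0.1995, 0.2315]
force: [-0.3, -0.1, -2.3]
```

To row units: 0.001 m is 0.0013.

```bash
echo '[{"xyz": [0, 0, 0.0013]}, {"xyz": [0, 0, 0.0013]}, {"xyz": [0, 0, 0.0013]}]' | python3 -m pendant | egrep 'pos|force: \['
```

```text
position: [0.4269, 0.1995, 0.2311]
force: [-0.7, -0.2, 3.9]
```

Contact is felt at TCP z ≈0.2314 (+6.5 N), which puts the axis at 0.185 m, in agreement with the picture. I raise to 4 mm below the axis and slide on.

To row units: -0.005 m is -0.0063, -0.003 m is -0.0038.

```bash
echo '[{"xyz": [0, 0, -0.0038]}, {"xyz": [0, 0, -0.0063]}, {"xyz": [0, 0, -0.0063]}, {"xyz": [0, 0, -0.0063]}]' | python3 -m pendant | egrep 'pos|force: \['
echo '[{"xyz": [0.0038, 0, 0]}, {"xyz": [0.0075, 0, 0]}, {"xyz": [0.0113, 0, 0]}, {"xyz": [0.015, 0, 0]}, {"xyz": [0.0188, 0, 0]}]' | python3 -m pendant | egrep 'pos|force: \['
echo '[{"xyz": [0.0013, 0, 0]}, {"xyz": [0.0013, 0, 0]}]' | python3 -m pendant | egrep 'pos|force: \['
```

```text
position: [0.4267, 0.1995, 0.2352]
force: [-0.3, -0.0, -2.7]
position: [0.442, 0.2011, 0.2353]
force: [0.2, -0.3, -2.9]
position: [0.443, 0.2011, 0.2353]
force: [-0.4, -0.4, -3.0]
```

To row units: 0.015 m is 0.0188, 0.012 m is 0.015.

```bash
echo '[{"xyz": [0.0038, 0, 0]}, {"xyz": [0.0075, 0, 0]}, {"xyz": [0.0113, 0, 0]}, {"xyz": [0.015, 0, 0]}, {"xyz": [0.0188, 0, 0]}]' | python3 -m pendant | egrep 'pos|force: \['
echo '[{"xyz": [0.0038, 0, 0]}, {"xyz": [0.0075, 0, 0]}, {"xyz": [0.0113, 0, 0]}, {"xyz": [0.015, 0, 0]}, {"xyz": [0.0188, 0, 0]}]' | python3 -m pendant | egrep 'pos|force: \['
echo '[{"xyz": [0.0038, 0, 0]}, {"xyz": [0.0075, 0, 0]}, {"xyz": [0.0113, 0, 0]}, {"xyz": [0.015, 0, 0]}, {"xyz": [0.015, 0, 0]}]' | python3 -m pendant | egrep 'pos|force: \['
echo '[{}, {}, {}]' | python3 -m pendant | egrep 'pos|force: \['
python3 - <<'E'
from h import *
D=cam("side");S=cam("wrist")
def crop(c,x,y,w,h,s): return cv2.resize(c["image"][y:y+h,x:x+w],None,fx=s,fy=s,interpolation=cv2.INTER_CUBIC)
cv2.imwrite("pics/c5.png",np.hstack([crop(D,290,170,100,100,6)[:555],crop(S,270,60,60,185,3)]))
E
```

```text
position: [0.458, 0.2028, 0.2354]
force: [0.3, -0.1, -4.0]
position: [0.4729, 0.2043, 0.2354]
force: [-0.1, 0.2, -2.5]
position: [0.4852, 0.2056, 0.2354]
force: [0.4, -0.7, -3.1]
position: [0.4842, 0.2055, 0.2354]
force: [-0.2, 0.4, -2.4]
```

View pics/c5.png

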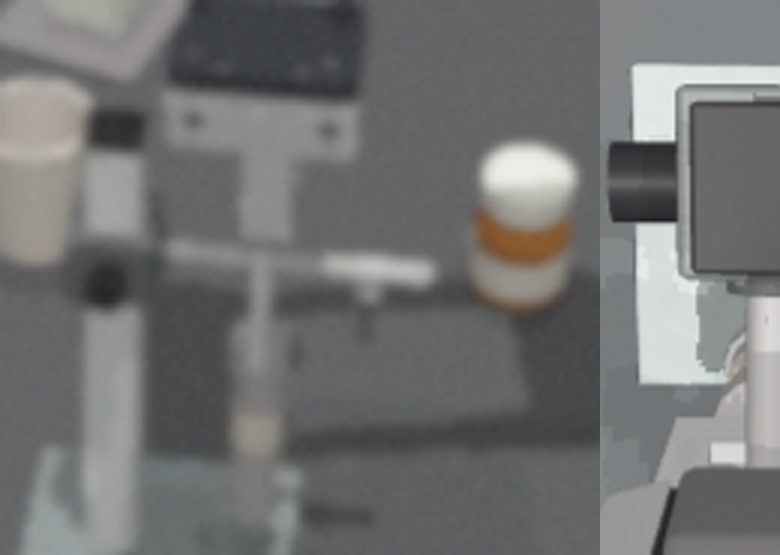

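In the side crop the plate (260) is well inside and the flap hangs shut behind it at (366,310). Now I pull back.

To row units: -0.026 m is -0.0325, -0.022 m is -0.0275.

```bash
echo '[{"xyz": [-0.005, 0, 0]}, {"xyz": [-0.0125, 0, 0]}, {"xyz": [-0.02, 0, 0]}, {"xyz": [-0.0275, 0, 0]}, {"xyz": [-0.0325, 0, 0]}]' | python3 -m pendant | egrep 'pos|force: \['
echo '[{"xyz": [-0.0025, 0, 0]}, {"xyz": [-0.005, 0, 0]}, {"xyz": [-0.0075, 0, 0]}, {"xyz": [-0.0075, 0, 0]}, {"xyz": [-0.0075, 0, 0]}]' | python3 -m pendant | egrep 'pos|force: \['
echo '[{"xyz": [-0.0013, 0, 0]}, {"xyz": [-0.0025, 0, 0]}, {"xyz": [-0.0025, 0, 0]}]' | python3 -m pendant | egrep 'pos|force: \['
```

```text
position: [0.4573, 0.2027, 0.2355]
force: [0.1, 0.1, -2.8]
position: [0.4527, 0.2022, 0.2355]
force: [-0.6, 0.2, -3.0]
position: [0.4505, 0.202, 0.2354]
force: [0.3, 0.2, -2.9]
```

To row units: -0.001 m is -0.0013.

```bash
echo '[{"xyz": [-0.0013, 0, 0]}, {"xyz": [-0.0013, 0, 0]}]' | python3 -m pendant | egrep 'pos|force: \['
echo '[{"xyz": [-0.0013, 0, 0]}, {"xyz": [-0.0013, 0, 0]}]' | python3 -m pendant | egrep 'pos|force: \['
```

```text
position: [0.4495, 0.2018, 0.2354]
force: [0.3, -0.1, -2.8]
position: [0.4484, 0.2017, 0.2354]
force: [0.1, 1.2, -2.8]
```

To row units: -0.001 m is -0.0013.

```bash
echo '[{"xyz": [-0.0013, 0, 0]}, {"xyz": [-0.0013, 0, 0]}]' | python3 -m pendant | egrep 'pos|force: \['
```

```text
position: [0.4474, 0.2016, 0.2354]
force: [0.0, 0.2, -3.3]
```

To row units: -0.001 m is -0.0013.

```bash
echo '[{"xyz": [-0.0013, 0, 0]}, {"xyz": [-0.0013, 0, 0]}]' | python3 -m pendant | egrep 'pos|force: \['
```

```text
position: [0.4464, 0.2015, 0.2355]
force: [1.0, -0.7, -2.8]
```

To row units: -0.0007 m is -0.0009.

```bash
echo '[{"xyz": [-0.0009, 0, 0]}, {"xyz": [-0.0009, 0, 0]}]' | python3 -m pendant | egrep 'pos|force: \['
```

```text
position: [0.4458, 0.2015, 0.2355]
force: [-0.7, 0.1, -2.3]
```

To row units: -0.0007 m is -0.0009.

```bash
echo '[{"xyz": [-0.0009, 0, 0]}, {"xyz": [-0.0009, 0, 0]}]' | python3 -m pendant | egrep 'pos|force: \['
```

```text
position: [0.4454, 0.2014, 0.2355]
force: [0.1, -0.1, -3.5]
```

```bash
echo '[{"xyz": [-0.0009, 0, 0]}, {"xyz": [-0.0009, 0, 0]}]' | python3 -m pendant | egrep 'pos|force: \['
```

```text
position: [0.4452, 0.2014, 0.2355]
force: [1.4, 0.3, -3.4]
```

To row units: -0.0007 m is -0.0009.

```bash
echo '[{"xyz": [-0.0009, 0, 0]}, {"xyz": [-0.0009, 0, 0]}]' | python3 -m pendant | egrep 'pos|force: \['
```

```text
position: [0.445, 0.2014, 0.2356]
force: [3.5, -0.2, -3.7]
```

Contact with the flap, about 3.5 N. I add a touch more and hold for a little over a second.

To row units: -0.0003 m is -0.0004.

```bash
echo '[{"xyz": [-0.0004, 0, 0]}, {"xyz": [-0.0004, 0, 0]}, {"xyz": [-0.0004, 0, 0]}]' | python3 -m pendant | egrep 'pos|force: \['
for i in 1 2; do echo '[{}, {}, {}]' | python3 -m pendant | egrep 'force: \['; done
```

```text
position: [0.4448, 0.2014, 0.2356]
force: [5.1, 0.6, -6.0]
force: [4.9, 1.4, -5.5]
force: [5.8, -0.2, -5.3]
```

```bash
echo '[{}, {}, {}, {}, {}]' | python3 -m pendant | egrep 'pos|rot|force: \['
```

```text
position: [0.4448, 0.2014, 0.2356]
tool_rot: [180.0, -0.2, 6.0]
force: [5.1, 1.2, -5.4]
```

Proved at about 5 N for more than 1 s. Now I move inward clear of the flap and lower by feel.

To row units: 0.018 m is 0.0225, 0.017 m is 0.0213.

```bash
echo '[{"xyz": [0.0038, 0, 0]}, {"xyz": [0.01, 0, 0]}, {"xyz": [0.0163, 0, 0]}, {"xyz": [0.0213, 0, 0]}, {"xyz": [0.0225, 0, 0]}]' | python3 -m pendant | egrep 'pos|force: \['
echo '[{"xyz": [0, 0, 0.0013]}, {"xyz": [0, 0, 0.0025]}, {"xyz": [0, 0, 0.0038]}, {"xyz": [0, 0, 0.0038]}, {"xyz": [0, 0, 0.0038]}]' | python3 -m pendant | egrep 'pos|force: \['
echo '[{"xyz": [0, 0, 0.0009]}, {"xyz": [0, 0, 0.0009]}, {"xyz": [0, 0, 0.0009]}]' | python3 -m pendant | egrep 'pos|force: \['
```

```text
position: [0.4619, 0.2032, 0.2352]
force: [-1.2, 0.6, -1.9]
position: [0.4611, 0.2031, 0.2323]
force: [-0.6, -0.5, -3.5]
position: [0.4614, 0.2031, 0.2318]
force: [0.1, -0.4, -2.7]
```

To row units: 0.0006 m is 0.0008.

```bash
echo '[{"xyz": [0, 0, 0.0008]}, {"xyz": [0, 0, 0.0008]}, {"xyz": [0, 0, 0.0008]}]' | python3 -m pendant | egrep 'pos|force: \['
```

```text
position: [0.4615, 0.2031, 0.2313]
force: [0.2, 0.6, -1.2]
```

To row units: 0.0002 m is 0.0003.

```bash
echo '[{"xyz": [0, 0, 0.0003]}, {"xyz": [0, 0, 0.0003]}, {"xyz": [0, 0, 0.0003]}]' | python3 -m pendant - 5 | egrep 'pos|force'
echo '[{}, {}, {}, {}, {}]' | python3 -m pendant 0.06 | egrep 'pos|force|width'
echo '[{}, {}, {}]' | python3 -m pendant | egrep 'pos|force|width'
echo '[{"xyz": [0, 0, -0.0063]}, {"xyz": [0, 0, -0.025]}, {"xyz": [0, 0, -0.05]}, {"xyz": [0, 0, -0.0875]}, {"xyz": [0, 0, -0.125]}]' | python3 -m pendant | egrep 'pos|force: \['
echo '[{}, {}, {}, {}, {}]' | python3 -m pendant | egrep 'pos|force: \['
python3 - <<'E'
from h import *
D=cam("side");S=cam("scene")
def crop(c,x,y,w,h,s): return cv2.resize(c["image"][y:y+h,x:x+w],None,fx=s,fy=s,interpolation=cv2.INTER_CUBIC)
cv2.imwrite("pics/c6.png",np.hstack([crop(D,290,170,90,100,5),crop(S,320,140,70,100,5)]))
E
```

```text
position: [0.4616, 0.2031, 0.2312]
force: [-0.8, -0.8, 0.0]
finger_force: 5.0
position: [0.4615, 0.2031, 0.2309]
force: [-0.2, 0.7, -0.4]
width: 0.0593
finger_force: 0.0
position: [0.4615, 0.2031, 0.2309]
force: [0.0, -0.6, 0.4]
width: 0.06
finger_force: 0.0
position: [0.4609, 0.203, 0.3318]
force: [1.1, 0.3, -0.3]
position: [0.4608, 0.2029, 0.3295]
force: [0.9, 0.2, 0.4]
```

View pics/c6.png

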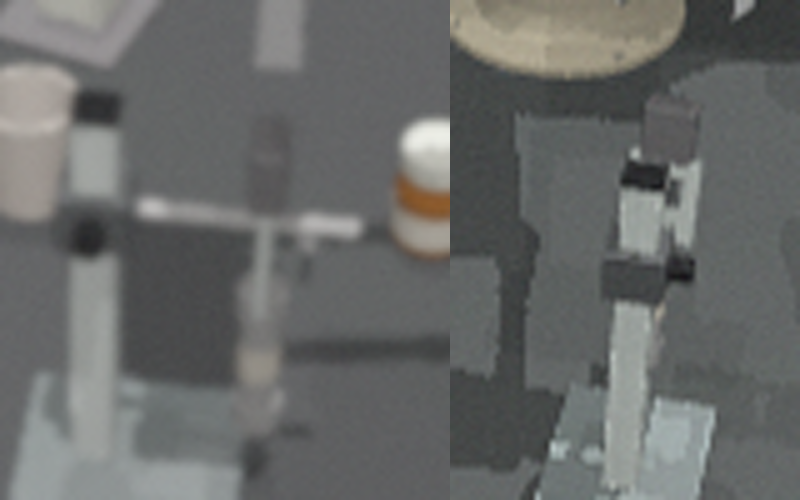

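The column hangs upright on the peg with the flap shut behind it at (308,255) in the crop, and the gripper is clear above. I let it settle and hand in.

```bash
for i in 1 2 3 4 5; do echo '[{}, {}, {}, {}, {}]' | python3 -m pendant | egrep '^t:'; done; python3 -c "
from workcell import hand_in;print(hand_in())"
```

```text
t: 18.82
t: 19.23
t: 19.65
t: 20.07
t: 20.48
the job is handed in; nothing more can be done
None
```

The job is handed in at about 20 s: the column hangs released on the farthest stand's peg with the flap shut behind it, after a pull-back of about 5 N for over a second; the hand-in printed no verdict.

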